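Put the brass ball weight away in its holder

ROBOT

A 6-joint arm with a two-finger parallel gripper is mounted at the origin on the work surface. World frame = base frame: x ahead of the robot, y to its left, z up, the work surface at z = 0. Lengths are in m, angles in rad, forces in N, time in s.
With the tool pointing down it reaches from about 0.375 to 0.9 m from the base axis. Payload 3.1 kg.
Tool frame: the origin (TCP) lies between the finger pads; the fingertips stand 8 mm ahead of it and the grasp point (between the pads) lies 11 mm behind it; z points along the fingers, y is the line along which they close (so a half turn about z gives the same grasp; the last joint's range is limited). The gripper opens to 85 mm and grips with 20 to 120 N. Pads are 22 mm wide; open, the fingers measure 114 mm over their backs; the gripper's body (76 mm by 85 mm) begins 54 mm behind the grasp point. The pads swing forward as they close: fully open they stand 13 mm farther back than shut.
Start: joints at [-1.302, 0.527, 1.433, -0, 1.181, -0.178], TCP at [0.271, -0.563, 0.239] pointing down, gripper open.
Joint ranges: [-3.08, 3.08], [-0.75, 2.2], [0.22, 2.44], [-1.43, 4.57], [0, 2.65], [-2.85, 2.85]. Speed limits (rad/s): [2.79, 2.79, 3.14, 3.14, 3.14, 3.14].

INTERFACE

Orientations are given as a unit quaternion [x, y, z, w].
In Python, from station import readout, cams, sign_off gives the robot as it stands.
- The arm moves only by the tool send_rows, never from a script. Its argument "commands" is text: rows parted by semicolons, each of 5 numbers parted by spaces: the finger opening in mm, from 0 to 85.4, then the shift along the tool's x, y, z each as a share of 0.02 m, from -1 to 1, then the turn about the tool's z as a share of 4 degrees, from -1 to 1. In form: grip dx dy dz spin; .... A call has 1 to 20 rows; each row shifts and turns the commanded pose from where the row before left it, along the tool's axes as they then stand; what a row does not reach is not made up. A row lasts 1/12 s, in which the tool goes at most 41.7 mm and 7.16 degrees, less where a joint would pass 70% of its speed; a pose out of reach is approached as far as the arm can. A call with a number of a shift or a turn outside -1 to 1 is refused whole. A call with a gripper value outside its range is refused whole. The fingers move at their own pace and stop on an object; "grip_force" is the grip in N (left out, the last holds). Time passes only in rows, so rows that do not move let the fingers close. It gives the time, the measured TCP pose, the force, the opening and the grip force at its end, in the units of the state.
- readout.sense(): the state, without advancing time (a new reading comes with each control period).
- cams.snapshot(name): name is "side" or "top" or "wrist"; returns a dict with "pixels" (384x512x3 uint8, red, green, blue), "intrinsics" (3x3 intrinsics, pixels), "eye" and "rotation" of the camera in the world. Camera axes: x right, y down, z forward; pixel columns grow to the right and rows downward; lengths in m; the calibration is good to about 2 mm. A picture is of the moment at which its call begins. There is no depth.
- sign_off(): hands the job in; it is judged then, once.
The state is a dict: "t": time; "q": joint angles; "qd": joint speeds; "tau": joint torques, N m; "tcp_pos": TCP position; "tool_rot": TCP orientation; "force": force on the tool from outside, world axes, zero at the start; "ft_torque": the same for the moment, N m; "finger_gap": opening from 0.0 (shut) to 1.0 (fully open); "gripper_force": force on a finger pad.
Only numpy, scipy, OpenCV 4.12 (cv2) and the standard library are available. Lean on these libraries where they do the work, as an engineer would, in place of code of your own. Each camera call takes 0.05 s, during which the arm holds its last target. There are 200 camera calls.

TASK

Put the balance's brass ball weight away: without picking it up, nudge it gently along the lane of its wooden holder until it drops into the round pocket in the lane's floor, easing off as soon as you feel it caught. Then press straight down on the ball with about 10 N until the stiff cork plug under it has gone all the way down, hold that for a moment, and leave the ball there. Never push on the ball with more than 18 N, and leave everything else on the bench where it stands.

Things in the scene. Friction and masses are not known exactly. Their poses are not given: they have to be found in the camera images.
- track: the fixed wooden holder, 360 mm long (its x), 92 mm wide (its y), 42 mm high; origin under its centre, z up. A straight open lane, 240 mm long (x from -120 to +120) and 42 mm wide, runs along its middle (y = 0) between rails; the lane's floor is 30 mm above the bench; rails, sides and end blocks rise to 42 mm. The ball starts in the lane at x between -95 and -50.
- lane_mid (a point): middle of the lane's floor, 30 mm over the bench, axes as the holder. A round pocket 41 mm wide, floored by a dished cork plug, lies on the lane's middle line with its centre anywhere from x = +10 to +70 mm: to be seen or felt, its place is not measured. The ball's centre is 50 mm above the bench on the lane, 41 to 43 mm once dropped in, 37 mm when pressed home.
- lane_end (a point): end of the lane's floor on the pocket's side, at x = +120 mm of the holder, 30 mm over the bench. Friction holds the plug: the ball's weight does not move it, 5 to 8 N on the ball sinks it, 4 to 6 mm, to a dead stop; it has no spring. A caught ball resists with 1 to 3 N at first; shoved on sideways it jams on the pocket's far edge, past 18 N within some mm, or rolls out over it.
- ball: solid brass ball, 40 mm in diameter, about 280 g, loose, it rolls freely; origin at its centre (its axes turn as it rolls)
- disc0: orange acrylic counting disc, 32 mm across, 6 mm thick, lying beside the holder; origin under its centre. Not part of the job.
- disc1: second such counting disc beside the holder. Not part of the job.
- disc2: third such counting disc, on the holder's other side. Not part of the job.
- weight: small brass cylinder weight with a knob, 28 mm across, 36 mm high, standing beside the holder; origin under its centre. Not part of the job.
- paperweight: round grey stone paperweight, 84 mm across, 42 mm high; origin under its centre. Not part of the job.
- stacker: stepped wooden pyramid stacker, 90 mm across, 110 mm high; origin under its centre. Not part of the job.
- bowl: copper bead bowl, 120 mm across, 50 mm high; origin under its centre. Not part of the job.
There are look-alikes about, which are no part of the job. Leave any red look-alike of the ball alone.

How it is judged:
By the outcome, as a careful person would: the job done as asked, in the order asked, and still so for the second after the job is handed in, with the robot touching nothing.
It also fails if it takes over 61 s, if anything falls off the work surface, if the arm or the gripper's body presses on something with over 40 N, if the wrist force passes 120 N, or if a joint passes its speed limit or range.

## Working session

There is one attempt and no reset: what is moved stays moved. The work goes in short steps, Python scripts to look and compute and a tool call to move; the robot and the scene stay as the last step left them, time stands still between calls to the robot, and variables do not carry over. Pictures are saved under pics/ and viewed, at most 10 in all, crops included, and the job is handed in when it is done.

Besides the shell and the picture viewer there is one more tool, called after "Request:" as a command line: name --argument value ..., lists and objects as JSON in quotes. send_rows: Moves the arm, as the interface text tells. Its arguments: {"type":"object","properties":{"commands":{"type":"string"},"grip_force":{"type":"number"}},"required":["commands"]}

```bash
mkdir -p pics; cat > h.py <<'E'
import numpy as np,cv2
from station import readout,cams,sign_off
def snap(n,f):
    s=cams.snapshot(n); cv2.imwrite('pics/'+f,s['pixels'][:,:,::-1]); np.savez('pics/'+f[:-4],**s); return s
def ray(s,u,v,z):
    K,R,e=[np.array(s[k]) for k in('intrinsics','rotation','eye')]
    d=R@np.linalg.solve(K,[u,v,1.]); return e+d*(z-e[2])/d[2]
def proj(s,p):
    K,R,e=[np.array(s[k]) for k in('intrinsics','rotation','eye')]
    c=K@(R.T@(np.array(p)-e)); return c[:2]/c[2]
E
python3 - <<'E'
from h import *
a=snap('top','t0.png');b=snap('side','s0.png')
for s in(a,b): print(s['eye'],np.round(s['rotation'],3).tolist(),s['intrinsics'][0][0])
cv2.imwrite('pics/both.png',cv2.resize(np.vstack([a['pixels'],b['pixels']])[:,:,::-1],None,fx=.78,fy=.78))
r=readout.sense();print(r['t'],r['tcp_pos'],r['tool_rot'],r['force'])
E
```

```text
[4.38427422e-01 1.06877226e-03 1.07363762e+00] [-0.701, 0.712, -0.041, 0.03] 402.0946795387171
[0.30651652 0.76460958 0.56990941] [-0.106, 0.869, -0.478, 0.071] 378.9198611650041
0.1 [ 0.27047042 -0.56274612  0.23842957] [ 9.75040309e-01  2.22025744e-01 -3.08276683e-05 -9.81963983e-04] [-0.78391328 -1.06567466 -0.01978434]
```

View pics/t0.png

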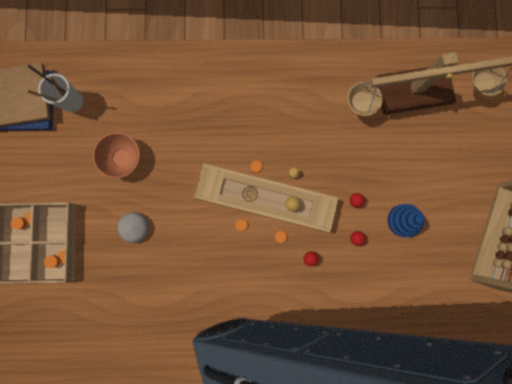

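View pics/s0.png

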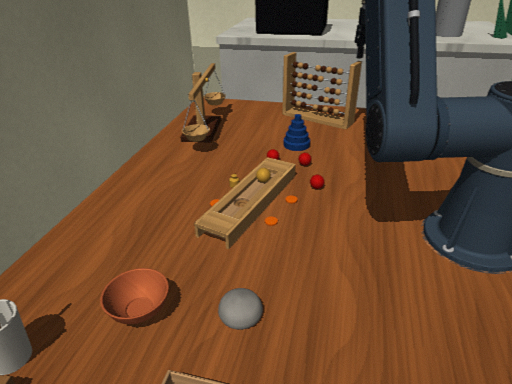

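Top view: the yellow brass ball is in the lane at (293,204) and the pocket ring is at (250,194). The weight stands outside the holder at (295,173). The red look-alikes are at (357,201), (358,239) and (312,259). Only the ball in the lane fits the description. The rotation is a quaternion, so I'll fix the helper, then measure and crop.

```bash
sed -i "s/^import numpy.*/&\nfrom scipy.spatial.transform import Rotation as Ro/; s/K,R,e=\[np.array(s\[k\]) for k in('intrinsics','rotation','eye')\]/K,R,e=[np.array(s[k]) for k in('intrinsics','rotation','eye')]; R=Ro.from_quat(R).as_matrix()/" h.py
python3 - <<'E'
from h import *
s=dict(np.load('pics/t0.npz'));im=s['pixels']
hsv=cv2.cvtColor(im,cv2.COLOR_RGB2HSV)
print('rail,floor,bench,ball hsv',hsv[175,210],hsv[199,270],hsv[250,200],hsv[204,293])
c=im[150:245,185:375]
cv2.imwrite('pics/c0.png',cv2.resize(c[:,:,::-1],None,fx=4,fy=4,interpolation=cv2.INTER_CUBIC))
m=((hsv[...,2]>150)&(hsv[...,1]<140)).astype(np.uint8); m[:150]=0;m[245:]=0;m[:,:185]=0;m[:,345:]=0
m=cv2.morphologyEx(m,cv2.MORPH_CLOSE,np.ones((3,3)))
cs,_=cv2.findContours(m,cv2.RETR_EXTERNAL,cv2.CHAIN_APPROX_NONE);k=max(cs,key=cv2.contourArea)
box=cv2.boxPoints(cv2.minAreaRect(k));print(box)
P=np.array([ray(s,*p,.042) for p in box])[:,:2];print(P.round(4).tolist(),np.linalg.norm(np.diff(P,axis=0),axis=1))
mb=cv2.inRange(hsv,(20,130,110),(32,255,255));cs,_=cv2.findContours(mb,cv2.RETR_EXTERNAL,cv2.CHAIN_APPROX_NONE)
for k in cs:
    if cv2.contourArea(k)>40:
        (u,v),r=cv2.minEnclosingCircle(k);print('ylw',u,v,r,ray(s,u,v,.05))
print('pocket',ray(s,250,194,.03),'weight',ray(s,295,173,.03))
E
```

```text
rail,floor,bench,ball hsv [ 17 108 174] [ 15  95 161] [ 13 144 140] [ 20 141 174]
[[193.56099 197.26065]
 [202.55775 161.9657 ]
 [338.02997 196.49783]
 [329.0332  231.79279]]
[[0.5274, 0.1619], [0.6189, 0.1387], [0.5238, -0.2102], [0.4336, -0.1839]] [0.09433724 0.36165914 0.09398939]
ylw 292.1555480957031 203.11111450195312 6.21950626373291 [ 0.50798067 -0.09050582  0.05      ]
pocket [0.5347787  0.01709737 0.03      ] weight [ 0.58835905 -0.10163097  0.03      ]
```

View pics/c0.png

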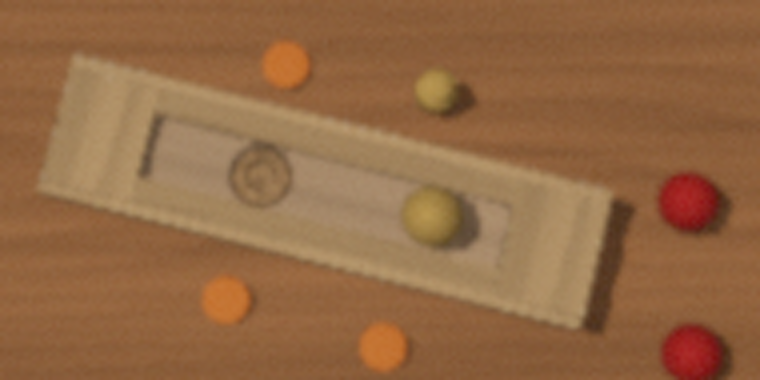

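Sizes come out at 362×94 mm against the given 360×92. That puts the holder centre at (0.526,-0.023) with its +x at 74.8°. The ball is at local x≈-70 and the pocket at ≈+41, both on the lane's middle line to within 2 mm. The crop confirms the brass ball in the lane at crop pixel (433,215). Next I spin so tool x lies along the lane, shut the fingers, and travel to just behind the ball.

Request:
send_rows --commands "0 0 0 0 -1;0 0 0 0 -1;0 0 0 0 -1;0 0 0 0 -1;0 0 0 0 -1;0 0 0 0 -1;0 0 0 0 -1;0 0 0 0 -1;0 0 0 0 -1;0 0 0 0 -1;0 0 0 0 -1;0 0 0 0 -1;0 0 0 0 -0.27;0 0 0 0 0" --grip_force 20

```text
t: 1.27
tcp_pos: [0.2705, -0.5631, 0.2389]
tool_rot: [0.795, 0.607, 0.0, -0.0]
force: [0.4, -0.2, 0.0]
finger_gap: 0.001
gripper_force: 0.0
```

Request:
send_rows --commands "0 1 0.22 0 0;0 1 0.22 0 0;0 1 0.22 0 0;0 1 0.22 0 0;0 1 0.22 0 0;0 1 0.22 0 0;0 1 0.22 0 0;0 1 0.22 0 0;0 1 0.22 0 0;0 1 0.22 0 0;0 1 0.22 0 0;0 1 0.22 0 0;0 1 0.22 0 0;0 1 0.22 0 0;0 1 0.22 0 0;0 1 0.22 0 0;0 1 0.22 0 0;0 1 0.22 0 0;0 1 0.22 0 0;0 1 0.22 0 0"

```text
t: 2.93
tcp_pos: [0.4611, -0.1997, 0.2393]
tool_rot: [0.795, 0.606, -0.0, -0.0]
force: [-0.1, -1.0, -0.1]
finger_gap: -0.0
gripper_force: 0.0
```

Request:
send_rows --commands "0 1 0.22 0 0;0 1 0.22 0 0;0 1 0.22 0 0;0 0.5 0.15 0 0;0 0 0 0 0;0 0 0 0 0"

```text
t: 3.43
tcp_pos: [0.4949, -0.1374, 0.2393]
tool_rot: [0.795, 0.607, -0.0, 0.0]
force: [0.4, -0.5, -0.6]
finger_gap: -0.003
gripper_force: 0.0
```

```bash
cat >> h.py <<'E'
C=np.array([.5259,-.0234]);ex=np.array([.263,.965]);ey=np.array([-.965,.263])
def st():
    r=readout.sense();p=r['tcp_pos'];d=p[:2]-C;f=r['force']
    x=Ro.from_quat(r['tool_rot']).as_matrix()
    print('t%.2f lx %.1f ly %.1f z %.1f mm | F lane %.2f lat %.2f z %.2f | toolx ang %.1f gap %.3f'%(r['t'],d@ex*1e3,d@ey*1e3,p[2]*1e3,f[:2]@ex,f[:2]@ey,f[2],np.degrees(np.arctan2(x[1,0],x[0,0])),r['finger_gap']),'zax',x[:,2].round(4))
E
python3 - <<'E'
from h import *
st();s=snap('wrist','w0.png')
for n,p in(('pocket',.0414),('ball',-.0695)): print(n,proj(s,[*(C+ex*p),.05]))
E
```

```text
t3.43 lx -118.2 ly -0.0 z 239.3 mm | F lane -0.34 lat -0.50 z -0.64 | toolx ang 74.8 gap -0.003 zax [-3.e-04 -6.e-04 -1.e+00]
pocket [253.91895269  22.51816291]
ball [253.59494516 134.83548625]
```

View pics/w0.png

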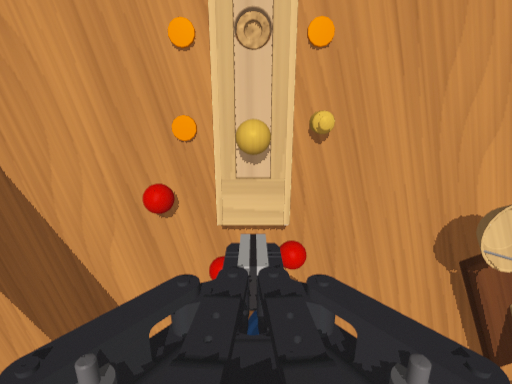

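The wrist view shows the ball at (253,137) and the pocket at (253,28), both close to my predictions. The fingers are shut behind the ball. Next I descend to a tip height of about 48 mm, which is above the rails.

Request:
send_rows --commands "0 0 0 1 0;0 0 0 1 0;0 0 0 1 0;0 0 0 1 0;0 0 0 1 0;0 0 0 1 0;0 0 0 1 0;0 0 0 1 0;0 0 0 0.7 0;0 0 0 0.3 0;0 0 0 0.1 0;0 0 0 0 0;0 0 0 0 0"

```text
t: 4.57
tcp_pos: [0.4953, -0.1381, 0.058]
tool_rot: [0.795, 0.607, 0.0, 0.001]
force: [0.2, -0.7, 0.0]
finger_gap: 0.002
gripper_force: 0.0
```

```bash
python3 - <<'E'
from h import *
s=dict(np.load('pics/w0.npz'))
for n,u,v,z in(('pocket',253,28,.03),('ball',253,137,.05)):
    d=ray(s,u,v,z)[:2]-C; print(n,d@ex,d@ey)
st();w=snap('wrist','w1.png')['pixels'];s=snap('side','s1.png')['pixels'][130:260,170:330]
cv2.imwrite('pics/v1.png',np.hstack([cv2.resize(w,(400,300)),cv2.resize(s,(369,300),interpolation=cv2.INTER_CUBIC)])[:,:,::-1])
E
```

```text
pocket 0.04160746504227909 0.0009221341848018543
ball -0.07191053707502561 0.0006614575635844063
t4.57 lx -118.7 ly -0.6 z 58.0 mm | F lane -0.59 lat -0.35 z 0.03 | toolx ang 74.7 gap 0.002 zax [ 1.2e-03 -7.0e-04 -1.0e+00]
```

View pics/v1.png

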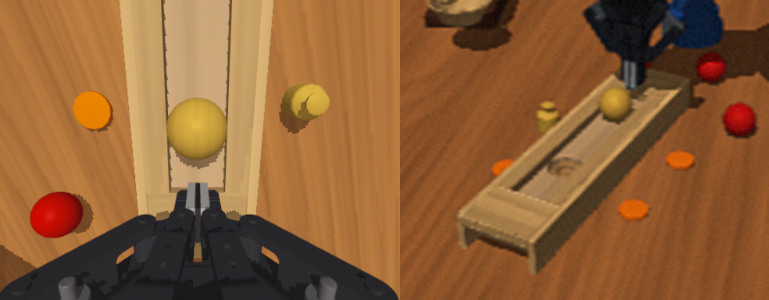

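The ball at wrist-panel (197,128) is still in the lane, with the fingertips right behind it. The pocket measures x=+41.6. Now nudging at about 24 mm/s, contact expected near lx -102.

Request:
send_rows --commands "0 0.1 0 0.12 0;0 0.1 0 0 0;0 0.1 0 0 0;0 0.1 0 0 0;0 0.08 0 0 0;0 0.08 0 0 0;0 0.08 0 0 0;0 0.08 0 0 0;0 0.08 0 0 0;0 0.1 0 0 0;0 0.1 0 0 0;0 0.1 0 0 0;0 0.1 0 0 0;0 0.1 0 0 0;0 0.1 0 0 0;0 0.1 0 0 0;0 0.1 0 0 0;0 0.1 0 0 0;0 0.1 0 0 0;0 0.1 0 0 0"

```text
t: 6.33
tcp_pos: [0.5049, -0.1005, 0.0549]
tool_rot: [0.795, 0.607, 0.0, 0.0]
force: [-1.2, -0.8, 0.8]
finger_gap: 0.002
gripper_force: 0.1
```

```bash
cat >> h.py <<'E'
def ball(n='top'):
    s=cams.snapshot(n);im=s['pixels'];hsv=cv2.cvtColor(im,cv2.COLOR_RGB2HSV);np.savez('pics/last_'+n,**s)
    mb=cv2.inRange(hsv,(18,125,90),(34,255,255));cs,_=cv2.findContours(mb,cv2.RETR_EXTERNAL,cv2.CHAIN_APPROX_NONE)
    for k in cs:
        if cv2.contourArea(k)>25:
            (u,v),r=cv2.minEnclosingCircle(k);d=ray(s,u,v,.05)[:2]-C
            if abs(d[0])<.3 and abs(d@ey)<.03: print(n,'px',u,v,r,'local',d@ex*1e3,d@ey*1e3)
E
python3 - <<'E'
from h import *
st();ball();ball('wrist')
E
```

```text
t6.33 lx -79.9 ly -0.1 z 54.9 mm | F lane -1.10 lat 0.94 z 0.84 | toolx ang 74.7 gap 0.002 zax [ 0. -0. -1.]
wrist px 305.5 221.5 49.804718017578125 local -61.951869690488614 -26.909020240182688
wrist px 231.72996520996094 209.79100036621094 64.55811309814453 local -55.496090732329314 11.796250619021391
wrist px 305.0 149.0 12.16562557220459 local -24.050575215069923 -24.587323247383715
wrist px 307.5 130.0 8.381627082824707 local -15.012196614625983 -25.293559263713348
wrist px 201.5 133.5 24.909936904907227 local -16.723230522046418 25.5600111449469
wrist px 305.5 95.5 16.140111923217773 local 0.5580399408680078 -23.4823127192989
wrist px 207.0 76.0 11.04546070098877 local 8.858563476081883 21.768511725705356
wrist px 313.0 51.5 14.8071928024292 local 18.994624838222613 -25.80497936466453
```

Request:
send_rows --commands "0 0.1 0 0 0;0 0.1 0 0 0;0 0.1 0 0 0;0 0.1 0 0 0;0 0.1 0 0 0;0 0.1 0 0 0;0 0.1 0 0 0;0 0.1 0 0 0;0 0.1 0 0 0;0 0.1 0 0 0;0 0.1 0 0 0;0 0.1 0 0 0;0 0.1 0 0 0;0 0.1 0 0 0;0 0.1 0 0 0;0 0.1 0 0 0;0 0.1 0 0 0;0 0.1 0 0 0;0 0.1 0 0 0;0 0.1 0 0 0"

```text
t: 8.1
tcp_pos: [0.5155, -0.0619, 0.0549]
tool_rot: [0.795, 0.607, -0.0, -0.0]
force: [0.6, -0.9, 0.1]
finger_gap: -0.002
gripper_force: 0.1
```

```bash
cat >> h.py <<'E'
def view(f):
    w=cams.snapshot('wrist')['pixels'];s=cams.snapshot('side')['pixels'][130:260,170:330]
    cv2.imwrite('pics/'+f,np.hstack([cv2.resize(w,(400,300)),cv2.resize(s,(369,300),interpolation=cv2.INTER_CUBIC)])[:,:,::-1])
E
python3 - <<'E'
from h import *
st();view('v2.png')
E
```

```text
t8.10 lx -39.9 ly -0.0 z 54.9 mm | F lane -0.67 lat -0.82 z 0.09 | toolx ang 74.7 gap -0.002 zax [-1.e-04  0.e+00 -1.e+00]
```

View pics/v2.png

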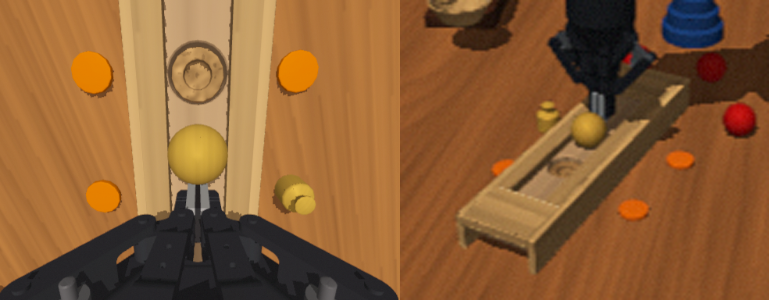

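The ball at panel (197,154) is against the fingertips and the pocket at (197,72) is straight ahead. I continue slower.

Request:
send_rows --commands "0 0.075 0 0 0;0 0.075 0 0 0;0 0.075 0 0 0;0 0.075 0 0 0;0 0.075 0 0 0;0 0.075 0 0 0;0 0.075 0 0 0;0 0.075 0 0 0;0 0.075 0 0 0;0 0.075 0 0 0;0 0.075 0 0 0;0 0.075 0 0 0;0 0.075 0 0 0;0 0.075 0 0 0;0 0.075 0 0 0;0 0.075 0 0 0;0 0.075 0 0 0;0 0.075 0 0 0;0 0.075 0 0 0;0 0.075 0 0 0"

```text
t: 9.87
tcp_pos: [0.5234, -0.033, 0.0549]
tool_rot: [0.795, 0.607, 0.0, -0.0]
force: [-0.2, 0.7, -0.1]
finger_gap: 0.002
gripper_force: 0.0
```

Request:
send_rows --commands "0 0.05 0 0 0;0 0.05 0 0 0;0 0.05 0 0 0;0 0.05 0 0 0;0 0 0 0 0"

```text
t: 10.28
tcp_pos: [0.5244, -0.0291, 0.0549]
tool_rot: [0.795, 0.607, 0.0, -0.0]
force: [-1.1, -0.1, 1.0]
finger_gap: 0.002
gripper_force: 0.0
```

```bash
python3 - <<'E'
from h import *
st();view('v3.png')
E
```

```text
t10.28 lx -5.9 ly -0.1 z 54.9 mm | F lane -0.39 lat 1.02 z 0.98 | toolx ang 74.7 gap 0.002 zax [ 0.  0. -1.]
```

View pics/v3.png

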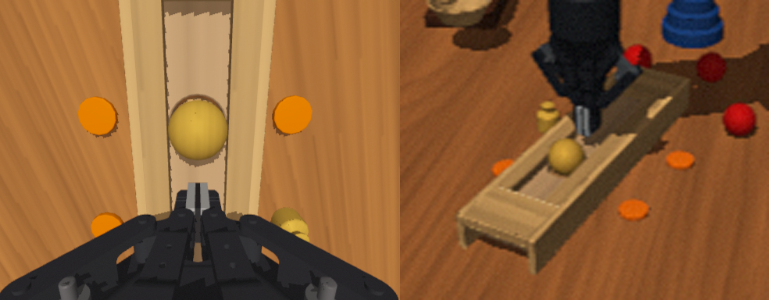

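The ball has rolled ahead of the fingers to panel (197,129), which is x≈+41, the pocket's place. I'll check its height by casting the side-view ray onto the lane's vertical mid-plane, and work out the move above it.

```bash
python3 - <<'E'
from h import *
for n in('side','wrist'):
    s=cams.snapshot(n);im=s['pixels']
    u0,v0=proj(s,[*(C+ex*.0416),.042]);r=20 if n=='side' else 60
    x,y=int(u0-r),int(v0-r)
    hsv=cv2.cvtColor(im[y:y+2*r,x:x+2*r],cv2.COLOR_RGB2HSV)
    m=cv2.inRange(hsv,(19,140,60),(34,255,255));m=cv2.morphologyEx(m,cv2.MORPH_OPEN,np.ones((3,3)))
    k=max(cv2.findContours(m,0,1)[0],key=cv2.contourArea);(a,b),rr=cv2.minEnclosingCircle(k);print(n,'exp',u0,v0,'got',x+a,y+b,rr)
    K,R,e=[np.array(s[q]) for q in('intrinsics','rotation','eye')];d=Ro.from_quat(R).as_matrix()@np.linalg.solve(K,[x+a,y+b,1.])
    if n=='side':
        t=-((e[:2]-C)@ey)/(d[:2]@ey);p=e+t*d
        print('side lx,z',(p[:2]-C)@ex,p[2],'exp radius',K[0,0]*.02/t)
    else:
        p=ray(s,x+a,y+b,.042);print('wrist lx ly',(p[:2]-C)@ex,(p[:2]-C)@ey, 'exp r',K[0,0]*.02/((.042-e[2])/d[2]),K[0,0]*.02/((.05-e[2])/d[2]))
st()
E
```

```text
side exp 241.2208417043826 198.448075090063 got 240.85955047607422 197.61236000061035 7.320327281951904
side lx,z 0.043124846207308415 0.045404388409126084 exp radius 8.05943806932293
wrist exp 254.2430525411553 162.1004596001366 got 252.60900497436523 161.33412170410156 38.45989227294922
wrist lx ly 0.04201848199360725 0.0008553242452549684 exp r 38.26647959769122 40.47507074474996
t10.48 lx -6.1 ly -0.1 z 54.9 mm | F lane -0.39 lat -0.29 z -0.52 | toolx ang 74.7 gap 0.001 zax [ 0. -0. -1.]
```

The apparent radius of 38.5 px fits z≈42 (38.3 expected, against 40.5 if it were still on the lane), so the ball has dropped in at lx +42, ly +0.9. Next I back off, lift, go over it and come down to just above the top (62 mm).

Request:
send_rows --commands "0 -0.2 0 0 0;0 0 0 0.0 0;0 0 0 -0.5 0;0 0 0 -1 0;0 0.6 -0.01 0 0;0 0.8 -0.01 0 0;0 0.8 -0.01 0 0;0 0.4 -0.01 0 0;0 0 0 0 0;0 0 0 0.3 0;0 0 0 0.2 0;0 0 0 0.1 0;0 0 0 0 0;0 0 0 0 0"

```text
t: 11.65
tcp_pos: [0.5359, 0.0167, 0.0725]
tool_rot: [0.795, 0.607, -0.0, -0.0]
force: [0.3, 0.2, 0.2]
finger_gap: -0.004
gripper_force: 0.0
```

```bash
python3 - <<'E'
from h import *
st()
E
```

```text
t11.65 lx 41.3 ly 0.9 z 72.5 mm | F lane 0.28 lat -0.22 z 0.18 | toolx ang 74.7 gap -0.004 zax [-1.e-03  1.e-04 -1.e+00]
```

Request:
send_rows --commands "0 0 0 0.025 0;0 0 0 0.025 0;0 0 0 0.025 0;0 0 0 0.025 0;0 0 0 0 0"

```text
t: 12.07
tcp_pos: [0.5362, 0.0172, 0.0709]
tool_rot: [0.795, 0.607, 0.0, 0.0]
force: [-0.2, 0.6, -0.7]
finger_gap: 0.003
gripper_force: 0.0
```

Request:
send_rows --commands "0 0 0 0.025 0;0 0 0 0.025 0;0 0 0 0 0"

```text
t: 12.32
tcp_pos: [0.5365, 0.0172, 0.0702]
tool_rot: [0.795, 0.607, 0.0, 0.0]
force: [-0.6, 0.1, 1.5]
finger_gap: 0.001
gripper_force: 1.1
```

Request:
send_rows --commands "0 0 0 0.025 0;0 0 0 0.025 0;0 0 0 0 0"

```text
t: 12.57
tcp_pos: [0.5366, 0.0172, 0.0692]
tool_rot: [0.795, 0.607, 0.0, 0.0]
force: [-0.1, -0.9, 5.5]
finger_gap: 0.001
gripper_force: 2.3
```

Request:
send_rows --commands "0 0 0 0.025 0;0 0 0 0.025 0;0 0 0 0 0"

```text
t: 12.82
tcp_pos: [0.5364, 0.0172, 0.0679]
tool_rot: [0.795, 0.607, 0.0, 0.0]
force: [-0.1, -0.6, 4.8]
finger_gap: 0.003
gripper_force: 2.3
```

Request:
send_rows --commands "0 0 0 0.025 0;0 0 0 0.025 0;0 0 0 0 0"

```text
t: 13.07
tcp_pos: [0.5363, 0.0172, 0.0668]
tool_rot: [0.795, 0.607, 0.0, 0.0]
force: [-0.3, -0.5, 4.9]
finger_gap: -0.001
gripper_force: 2.2
```

Request:
send_rows --commands "0 0 0 0.025 0;0 0 0 0 0"

```text
t: 13.23
tcp_pos: [0.5363, 0.0172, 0.0663]
tool_rot: [0.795, 0.607, 0.0, 0.0]
force: [-0.4, 0.1, 4.8]
finger_gap: 0.002
gripper_force: 2.2
```

Request:
send_rows --commands "0 0 0 0.025 0;0 0 0 0 0"

```text
t: 13.4
tcp_pos: [0.5362, 0.0172, 0.0658]
tool_rot: [0.795, 0.607, 0.0, -0.0]
force: [0.6, -0.3, 5.0]
finger_gap: -0.005
gripper_force: 2.2
```

Request:
send_rows --commands "0 0 0 0.02 0;0 0 0 0 0"

```text
t: 13.57
tcp_pos: [0.5363, 0.0172, 0.0655]
tool_rot: [0.795, 0.607, 0.0, 0.0]
force: [0.1, -0.1, 5.1]
finger_gap: -0.0
gripper_force: 2.2
```

Request:
send_rows --commands "0 0 0 0.02 0;0 0 0 0 0"

```text
t: 13.73
tcp_pos: [0.5363, 0.0172, 0.0651]
tool_rot: [0.795, 0.607, 0.0, 0.0]
force: [0.6, 0.5, 4.0]
finger_gap: 0.002
gripper_force: 2.2
```

Request:
send_rows --commands "0 0 0 0.02 0;0 0 0 0 0"

```text
t: 13.9
tcp_pos: [0.5363, 0.0172, 0.0648]
tool_rot: [0.795, 0.607, 0.0, 0.0]
force: [-0.0, 0.7, 5.5]
finger_gap: -0.0
gripper_force: 2.8
```

Request:
send_rows --commands "0 0 0 0.02 0;0 0 0 0 0"

```text
t: 14.07
tcp_pos: [0.5365, 0.0172, 0.0647]
tool_rot: [0.795, 0.607, 0.0, 0.0]
force: [-0.3, 0.2, 7.9]
finger_gap: 0.001
gripper_force: 3.8
```

The tool stalls at 64.7 mm, so the ball's top is about 57 mm, which is the dead stop. Force is rising; I bring it to about 10 N and hold.

Request:
send_rows --commands "0 0 0 0.02 0;0 0 0 0 0;0 0 0 0 0"

```text
t: 14.32
tcp_pos: [0.5366, 0.0172, 0.0646]
tool_rot: [0.795, 0.607, 0.0, 0.0]
force: [0.1, -0.2, 9.9]
finger_gap: 0.002
gripper_force: 4.7
```

Request:
send_rows --commands "0 0 0 0 0;0 0 0 0 0"

```text
t: 14.48
tcp_pos: [0.5366, 0.0172, 0.0646]
tool_rot: [0.795, 0.607, 0.0, 0.0]
force: [-0.5, 0.1, 9.3]
finger_gap: 0.003
gripper_force: 4.7
```

Steady at about 10 N. I hold another 1 s, then lift off straight up, slowly at first.

Request:
send_rows --commands "0 0 0 0.005 0;0 0 0 0 0;0 0 0 0 0;0 0 0 0 0;0 0 0 0 0;0 0 0 0 0;0 0 0 0 0;0 0 0 0 0;0 0 0 0 0;0 0 0 0 0;0 0 0 0 0;0 0 0 0 0;0 0 0 0 0"

```text
t: 15.57
tcp_pos: [0.5366, 0.0172, 0.0646]
tool_rot: [0.795, 0.607, 0.0, 0.0]
force: [-1.7, -0.1, 9.5]
finger_gap: 0.002
gripper_force: 5.0
```

Request:
send_rows --commands "0 0 0 -0.05 0;0 0 0 -0.05 0;0 0 0 -0.1 0;0 0 0 -0.2 0;0 0 0 -0.5 0;0 0 0 -1 0;0 0 0 -1 0;0 0 0 -1 0;0 0 0 -1 0;0 0 0 -1 0;0 -1 0 0 0;0 -1 0 0 0;0 -1 0 0 0;0 0 0 0 0;0 0 0 0 0;0 0 0 0 0"

```text
t: 16.9
tcp_pos: [0.5204, -0.0403, 0.1821]
tool_rot: [0.795, 0.607, 0.0, -0.0]
force: [-0.1, -0.1, -0.3]
finger_gap: -0.001
gripper_force: 0.0
```

```bash
python3 - <<'E'
from h import *
st();view('v4.png')
E
```

```text
t16.90 lx -17.8 ly 0.8 z 182.1 mm | F lane -0.13 lat 0.03 z -0.27 | toolx ang 74.7 gap -0.001 zax [ 2.e-04  4.e-04 -1.e+00]
```

View pics/v4.png

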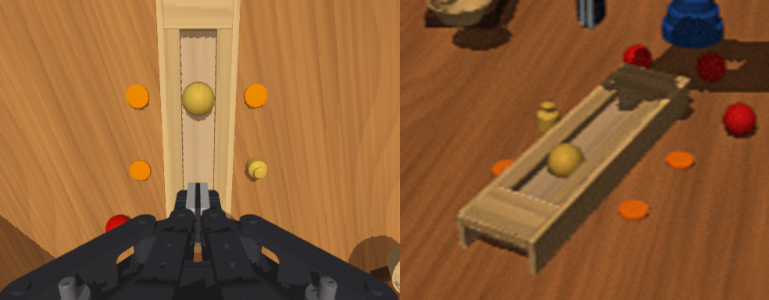

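The ball sits low in the pocket at panel (198,98). The discs, weight and red balls are where they were, and the robot is clear.

```bash
python3 -c "
from station import sign_off
print(sign_off())"
```

```text
the job is handed in; nothing more can be done
None
```

Job handed in: I nudged the brass ball along the lane into the pocket, pressed it down at about 10 N to the dead stop, held it for just over a second, and left it there. Nothing else appears to have moved, and the clock read about 17 s.

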